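# Clamp a circuit board in the bench board holder

### The job

Get the circuit board held ready for repair: push the holder's sliding jaw up until the board sits home in the grooves of both jaws, square and without play, then tighten the wing knob clockwise to lock the jaw there. Leave the board lying flat in the holder and the other things on the bench where they are.

Things in the scene. Friction and masses are not known exactly. Their poses are not given: they have to be found in the camera images.
- holder: Board holder bolted to the bench. Two aluminium rails along its y (20 mm wide, 340 mm long, tops 55 mm above the bench) lie at x = -55 and +55 mm, 90 mm clear between; the end feet reach up only to 35 mm. Origin on the bench at the middle. A fixed jaw bar (180 mm along x, 22 mm thick, top 26 mm above the rails) stands at the -y end; the sliding jaw faces it and closes towards -y.
- fixed_groove (a point): Back of the fixed jaw's groove, mid-length, at rail-top height; axes as the holder's. Each jaw has along its foot a groove 6 mm deep and 5.5 mm high, open towards the other jaw, under a black lip.
- moving_groove (a point): Back of the sliding jaw's groove, mid-length, at rail-top height; axes as the holder's; moves with the jaw.
- jaw_back (a point): Middle of the top edge of the sliding jaw's back face (away from the board), 22 mm behind its groove back, 26 mm above the rails: push just below it. The face is clear from x = -34 to +40 mm of here; beyond that the clamp block (-x side, as high as the jaw, under the knob) and a lower guide block (+x side) stick out 48 and 33 mm behind it. Axes as the holder's.
- carriage (a joint): Slide of the moving jaw along the holder's y, m: the two groove backs are 80 mm + this value apart, so the 100 mm board has no play at 0.020. Range 0 to 0.100, starts at 0.045 to 0.090. While the knob is loose it drags with about 2.5 N (plus the board's friction on the rails); locked it resists some 45 N.
- knob (a joint): Turn of the clamp knob, rad: grows clockwise seen from above, stops dead at 0 (loose) and 1.6. It turns lightly (about 0.07 N m), begins to bite at 0.9, is tight from 1.3 on (about 0.11 N m) and stays where it is left. Starts loose, at 0.45 or less.
- knob_top (a point): Centre of the wing knob's top, on its vertical axis, 54 mm above the rails; moves with the jaw, on whose clamp block it stands (55 mm to the -x side of jaw_back, 24 mm behind). Black straight wing 70 mm long, 11 thick, 18 high down from here, along this point's x axis; below it a hub (26 mm diameter, 10 high), then the block. At knob 0 its x axis points 135 degrees anticlockwise of the holder's x.
- board: Loose green circuit board, 160 mm (its x) by 100 mm (its y) by 2.4 mm, 0.17 to 0.34 kg, lying on the rails between the jaws, slightly askew. Origin at the centre of its underside. Transformer, heatsink, capacitors and connector rise to 28.5 mm above its underside and keep 12 mm clear of the two long edges, which go into the grooves.
- edge_fixed (a point): Middle of the board's long edge that faces the fixed jaw, at its underside; axes as the board's.
- edge_moving (a point): Middle of the board's long edge that faces the sliding jaw, at its underside; axes as the board's.
- spool: Loose bystander: steel-coloured spool of solder standing on end, 60 mm diameter, 50 mm high, 0.35 kg. Origin at the centre of its underside.
- jar: Loose bystander: amber flux jar with a black cap, 52 mm diameter, 55 mm high. Origin at the centre of its underside.
- screwdriver: Loose bystander: red-handled screwdriver lying along its x, 190 mm long. Origin at its middle, on the bench.

How it is judged:
On the way, in this order (a step that is already met when the one before it is completed fails the run):
1. the sliding jaw is pushed up: the board sits home in both grooves, square (value of joint carriage below 0.0225 m and y of edge_fixed in the frame of fixed_groove between -0.003 and 0.003 m and y of edge_moving in the frame of moving_groove between -0.003 and 0.003 m and z of edge_fixed in the frame of fixed_groove below 0.003 m and z of edge_moving in the frame of moving_groove below 0.003 m and x of edge_fixed in the frame of fixed_groove between -0.04 and 0.04 m and angle between the y axis of board and the y axis of holder, either way round below 0.035 rad), for 0.2 s.
2. the clamp knob is turned tight (value of joint knob above 1.3 rad), for 0.2 s.
At the end, for the whole second after the job is handed in: Board at rest, flat on the rails within 3 mm; both long edges within 3 mm of their groove backs, under 2.5 mm of play in all (carriage below 0.0225 m); square to the jaws within 0.035 rad, within 40 mm of their middle; clamp knob at 1.3 rad or more (all of step 1 and value of joint knob above 1.3 rad and linear speed of board below 0.01 m/s); the robot touches nothing.
It fails at once if the solder spool is moved by more than 20 mm (distance of spool from where it was at the start of the episode above 0.02 m).
It fails at once if the flux jar is moved by more than 20 mm (distance of jar from where it was at the start of the episode above 0.02 m).
It fails at once if the screwdriver is moved by more than 20 mm (distance of screwdriver from where it was at the start of the episode above 0.02 m).
It also fails if it takes over 45 s, if anything falls off the work surface, if the arm or the gripper's body presses on something with over 40 N, if the wrist force passes 120 N, or if a joint passes its speed limit or range.

### The arm

A 7-joint arm with a two-finger parallel gripper is mounted at the origin on the work surface. World frame = base frame: x ahead of the robot, y to its left, z up, the work surface at z = 0. Lengths are in m, angles in rad, forces in N, time in s.
With the tool pointing down it reaches from about 0.425 to 0.925 m from the base axis. Payload 6.8 kg.
Tool frame: the origin (TCP) lies midway between the tips of the shut fingers; the grasp point (between the pads) lies 19 mm behind it; z points along the fingers, y is the line along which they close (so a half turn about z gives the same grasp; the last joint's range is limited). The gripper opens to 85 mm and grips with 20 to 120 N. Pads are 22 mm wide; open, the fingers measure 114 mm over their backs; the gripper's body (76 mm by 85 mm) begins 54 mm behind the grasp point. The pads swing forward as they close: fully open they stand 13 mm farther back than shut.
Start: joints at [-1.293, 0.477, 0.022, 1.555, -0.011, 1.109, -0.083], TCP at [0.254, 0.625, 0.231] pointing down, gripper open.
Joint ranges: [-2.96, 2.96], [-0.34, 2.1], [-1.41, 1.46], [0.24, 2.44], [-1.37, 4.51], [0.17, 1.92], [-2.96, 2.96]. Speed limits (rad/s): [2.39, 2.39, 3.14, 3.14, 3.14, 3.14, 3.14].

### API

Orientations are given as a unit quaternion [w, x, y, z].
In Python, from station import bot gives the robot as it stands.
- The arm moves only by the tool jog_arm, never from a script. Its argument "rows" is a list of rows, each an object of numbers: "fingers": the finger opening in mm, from 0 to 85.4; "x", "y", "z": the shift along the tool's x, y, z in mm; "ax", "ay", "az": the turn, a rotation vector about the tool's x, y, z in degrees. A call has exactly 8 rows; each row shifts and turns the commanded pose from where the row before left it, along the tool's axes as they then stand; what a row does not reach is not made up. A row lasts 1/10 s, in which the tool goes at most 50 mm and 8.59 degrees, less where a joint would pass 70% of its speed; a pose out of reach is approached as far as the arm can. A call with a gripper value outside its range is refused whole. The fingers move at their own pace and stop on an object; "force" is the grip in N (left out, the last holds). Time passes only in rows, so rows that do not move let the fingers close, or fill a call up. It gives the time, the measured TCP pose, the force, the opening and the grip force at its end, in the units of the state.
- bot.get_obs(): the state, without advancing time (a new reading comes with each control period).
- bot.read_camera(name): name is "side" or "top" or "wrist"; returns a dict with "pixels" (420x560x3 uint8, red, green, blue), "vertical_fov" (degrees; the focal length in pixels is half the picture's height over the tangent of half this angle, whatever the lens; pixels are square), "cx", "cy" (the principal point, pixels), "world_from_camera" (4x4, takes a point from camera to world coordinates). Camera axes: x right, y down, z forward; pixel columns grow to the right and rows downward; lengths in m; the calibration is good to about 2 mm. A picture is of the moment at which its call begins. There is no depth.
- bot.hand_in(): hands the job in; it is judged then, once.
The state is a dict: "t": time; "q": joint angles; "joint_vel": joint speeds; "joint_torque": joint torques, N m; "eef_pos": TCP position; "tool_rot": TCP orientation; "contact_force": force on the tool from outside, world axes, zero at the start; "torque": the same for the moment, N m; "gripper_width": opening from 0.0 (shut) to 1.0 (fully open); "grasp_force": force on a finger pad.
Only numpy, scipy, OpenCV 4.12 (cv2) and the standard library are available. Lean on these libraries where they do the work, as an engineer would, in place of code of your own. Each camera call takes 0.05 s, during which the arm holds its last target. There are 200 camera calls.

## Working session

There is one attempt and no reset: what is moved stays moved. The work goes in short steps, Python scripts to look and compute and a tool call to move; the robot and the scene stay as the last step left them, time stands still between calls to the robot, and variables do not carry over. Pictures are saved under pics/ and viewed, at most 10 in all, crops included, and the job is handed in when it is done.

Besides the shell and the picture viewer there is one more tool, called after "Call:" by a JSON object that holds its "method" and its "body". jog_arm: Moves the arm, as the interface text tells. Its arguments: {"type":"object","properties":{"rows":{"type":"array","items":{"type":"object","properties":{"fingers":{"type":"number"},"x":{"type":"number"},"y":{"type":"number"},"z":{"type":"number"},"ax":{"type":"number"},"ay":{"type":"number"},"az":{"type":"number"}}}},"force":{"type":"number"}},"required":["rows"]}

```bash
mkdir -p pics; cat > h.py <<'E'
import numpy as np, cv2
from station import bot
def cam(n):
    c=bot.read_camera(n); im=c["pixels"]; f=im.shape[0]/2/np.tan(np.radians(c["vertical_fov"])/2)
    return im,f,c["cx"],c["cy"],np.array(c["world_from_camera"])
def ray(C,u,v,z):
    _,f,cx,cy,T=C; d=T[:3,:3]@np.array([(u-cx)/f,(v-cy)/f,1]); o=T[:3,3]
    return o+d*(z-o[2])/d[2]
def proj(C,p):
    _,f,cx,cy,T=C; q=T[:3,:3].T@(np.array(p)-T[:3,3]); return np.array([cx+f*q[0]/q[2],cy+f*q[1]/q[2]])
def save(C,n,box=None,s=1):
    im=C[0][:,:,::-1]
    if box: im=im[box[1]:box[3],box[0]:box[2]]
    cv2.imwrite("pics/"+n,cv2.resize(im,None,fx=s,fy=s,interpolation=cv2.INTER_CUBIC))
E
python3 - <<'E'
from h import *
import pickle
o=bot.get_obs(); print(o["t"],o["eef_pos"],o["tool_rot"])
for n in("top","side"):
    C=cam(n); save(C,n+"0.png",s=1.42); print(n,C[1:4],C[4].round(3).tolist()); pickle.dump(C,open(n+".pkl","wb"))
E
```

```text
0.0 [0.25379737 0.62484011 0.23032091] [-1.11165531e-04  1.91691472e-01  9.81454815e-01 -9.01668829e-04]
top (np.float64(381.4516575289693), 279.33016594573667, 205.16027352698526) [[-0.02, -0.987, 0.158, 0.506], [-1.0, 0.019, -0.009, -0.078], [0.005, -0.159, -0.987, 0.811], [0.0, 0.0, 0.0, 1.0]]
side (np.float64(418.6615430599731), 283.0235061004121, 210.24118227732654) [[1.0, 0.006, 0.018, 0.582], [-0.007, -0.768, 0.64, -0.582], [0.017, -0.64, -0.768, 0.693], [0.0, 0.0, 0.0, 1.0]]
```

View pics/top0.png

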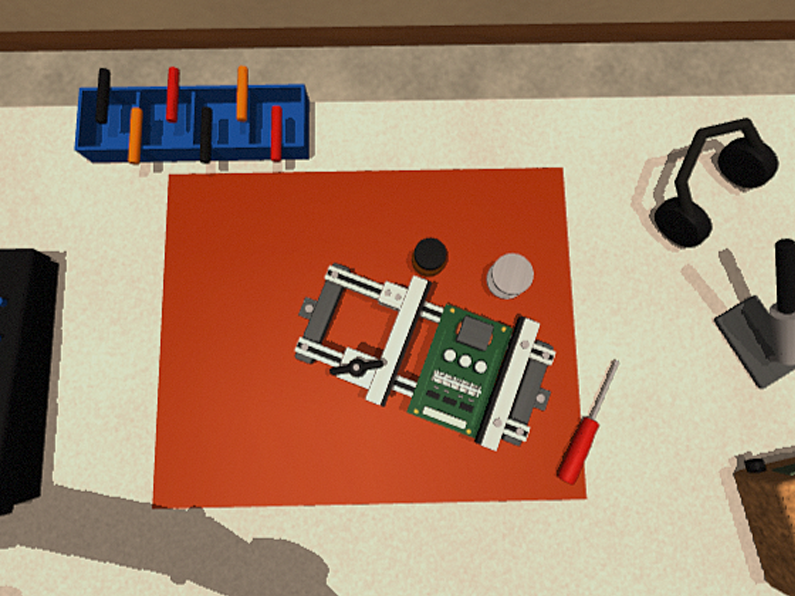

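View pics/side0.png

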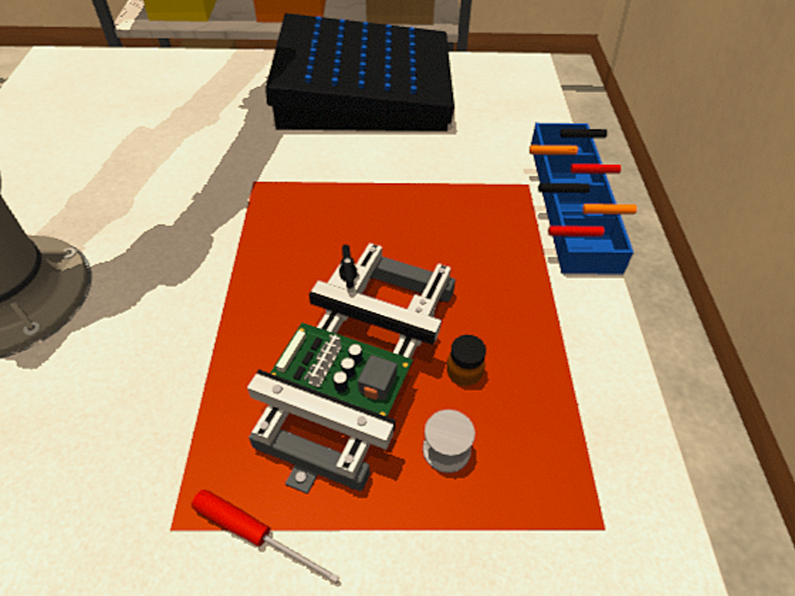

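The top view shows the sliding jaw bar running from (420,280) to (375,400), the fixed jaw from (530,320) to (490,445), the knob at (357,368), the jar at (430,255) and the spool at (512,275). The side view agrees. I'll enlarge the top view to read the corners.

```bash
python3 - <<'E'
from h import *
import pickle
C=pickle.load(open("top.pkl","rb")); save(C,"crop.png",(200,180,400,325),4)
im=C[0]; hsv=cv2.cvtColor(im,cv2.COLOR_RGB2HSV)
m=((hsv[...,1]<45)&(hsv[...,2]>175)).astype(np.uint8); m[:175]=0;m[325:]=0;m[:,:200]=0;m[:,395:]=0
m=cv2.morphologyEx(m,cv2.MORPH_OPEN,np.ones((6,6),np.uint8))
for c in cv2.findContours(m,0,2)[0]:
    if cv2.contourArea(c)<100: continue
    r=cv2.minAreaRect(c); b=cv2.boxPoints(r)
    P=np.array([ray(C,*p,0.081) for p in b]); print(np.round(r[0],1),b.round(1).tolist(),P[:,:2].round(4).tolist(),"L",np.linalg.norm(P[0]-P[1]).round(4),np.linalg.norm(P[1]-P[2]).round(4),"ctr",P.mean(0).round(4))
E
```

```text
[348.  308.5] [[342.0, 301.0], [354.0, 301.0], [354.0, 316.0], [342.0, 316.0]] [[0.44, -0.197], [0.4395, -0.2194], [0.4124, -0.218], [0.4129, -0.1958]] L 0.0224 0.0271 ctr [ 0.4262 -0.2075  0.081 ]
[360.6 270.4] [[346.70001220703125, 293.20001220703125], [364.0, 243.89999389648438], [374.6000061035156, 247.5], [357.29998779296875, 296.8999938964844]] [[0.454, -0.2065], [0.5453, -0.244], [0.5378, -0.2637], [0.4468, -0.2259]] L 0.0987 0.0211 ctr [ 0.496 -0.235  0.081]
[373.5 233.5] [[368.0, 227.0], [379.0, 227.0], [379.0, 240.0], [368.0, 240.0]] [[0.5774, -0.2534], [0.577, -0.2746], [0.552, -0.2731], [0.5524, -0.252]] L 0.0212 0.025 ctr [ 0.5647 -0.2633  0.081 ]
[275.6 238.6] [[249.5, 278.6000061035156], [283.0, 191.5], [301.70001220703125, 198.6999969482422], [268.20001220703125, 285.79998779296875]] [[0.4845, -0.025], [0.65, -0.0916], [0.6351, -0.1276], [0.4705, -0.0599]] L 0.1784 0.039 ctr [ 0.56  -0.076  0.081]
[364. 198.] [[359.0, 190.0], [369.0, 190.0], [369.0, 206.0], [359.0, 206.0]] [[0.6502, -0.24], [0.6498, -0.2595], [0.6182, -0.2577], [0.6186, -0.2383]] L 0.0196 0.0317 ctr [ 0.6342 -0.2489  0.081 ]
```

View pics/crop.png

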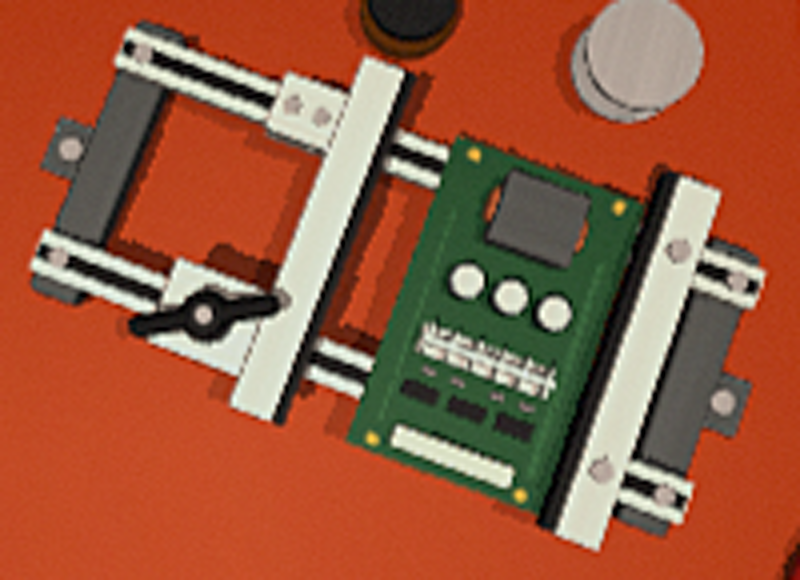

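Crop: the sliding jaw's back top edge runs (363,57) to (232,405). The knob centre is at (203,314), with wing tips at (133,326) and (288,297). The fixed jaw's back edge is (720,190) to (600,550).

```bash
python3 - <<'E'
from h import *
import pickle
C=pickle.load(open("top.pkl","rb"))
g=lambda u,v,z: ray(C,200+u/4,180+v/4,z)[:2]
a,b=g(363,57,.081),g(232,405,.081); c,d=g(720,190,.081),g(600,550,.081)
print("len",np.linalg.norm(a-b),np.linalg.norm(c-d))
for p,q in((a,b),(c,d)): e=p-q; print("ang",np.degrees(np.arctan2(e[1],e[0])))
th=np.radians(-22); X=np.array([np.cos(th),np.sin(th)]);Y=np.array([-X[1],X[0]])
jb=(a+b)/2; fb=(c+d)/2; k=g(203,314,.109)
print("jaw_back",jb,"fixed back",fb,"diff",(jb-fb)@X,(jb-fb)@Y,"carriage",(jb-fb)@Y-.044-.08)
print("knob",k,(k-jb)@X,(k-jb)@Y)
t1,t2=g(133,326,.109),g(288,297,.109); e=t1-t2; print("wing len",np.linalg.norm(e),"ang in holder",np.degrees(np.arctan2(e@Y,e@X)))
o=bot.get_obs(); from scipy.spatial.transform import Rotation as R
w=o["tool_rot"]; r=R.from_quat([*w[1:],w[0]]); print(r.as_matrix().round(3))
tgt=jb+Y*.035; D=np.array([*tgt,.15])-o["eef_pos"]; print("target",tgt,"tool delta mm",r.inv().apply(D)*1000, "X,Y",X,Y)
E
```

```text
len 0.1775576896468476 0.17867920465429546
ang -21.68816207149651
ang -21.68314981569651
jaw_back [ 0.56176801 -0.07365718] fixed back [ 0.49293355 -0.24347037] diff 0.0002090636723779866 0.18323388950315886 carriage 0.059233889503158846
knob [ 0.52125099 -0.02950546] -0.05410625856866213 0.02575881757657382
wing len 0.07167157797226181 ang in holder 121.38326181022455
[[-0.926  0.376 -0.001]
 [ 0.376  0.926 -0.002]
 [-0.    -0.002 -1.   ]]
target [ 0.57487924 -0.04120574] tool delta mm [-548.12318408 -496.18720118   81.29434345] X,Y [ 0.92718385 -0.37460659] [0.37460659 0.92718385]
```

Call:
{"method": "jog_arm", "body": {"rows": [{"fingers": 0, "x": -36, "y": -33, "z": 0}, {"fingers": 0, "x": -36, "y": -33}, {"fingers": 0, "x": -36, "y": -33}, {"fingers": 0, "x": -36, "y": -33}, {"fingers": 0, "x": -36, "y": -33}, {"fingers": 0, "x": -36, "y": -33}, {"fingers": 0, "x": -36, "y": -33}, {"fingers": 0, "x": -36, "y": -33}]}}

```text
invalid input
```

Call:
{"method": "jog_arm", "body": {"rows": [{"fingers": 0, "x": -36, "y": -33, "z": 0}, {"fingers": 0, "x": -36, "y": -33}, {"fingers": 0, "x": -36, "y": -33}, {"fingers": 0, "x": -36, "y": -33}, {"fingers": 0, "x": -36, "y": -31}, {"fingers": 0, "x": -36, "y": -28}, {"fingers": 0, "x": -18, "y": -10}, {"fingers": 0}]}}

```text
invalid input
```

```bash
cat > st.py <<'E'
from h import *
from scipy.spatial.transform import Rotation as R
o=bot.get_obs(); w=o["tool_rot"]; r=R.from_quat([*w[1:],w[0]])
th=np.radians(-21.7); X=np.array([np.cos(th),np.sin(th),0]);Y=np.array([-X[1],X[0],0])
jb=np.array([.5618,-.0737,.081])
def rep():
    p=np.array(o["eef_pos"]); print("t",o["t"],"tcp",p.round(4),"rel jaw_back0 XYZ",[round(1000*float((p-jb)@a),1) for a in (X,Y,[0,0,1])],"q",np.round(o["q"],3),"F",np.round(o["contact_force"],1),"w",o["gripper_width"])
    M=r.as_matrix(); print("tool x,y in holder deg",[np.degrees(np.arctan2(v@Y,v@X)).round(2) for v in (M[:,0],M[:,1])],"z",M[:,2].round(3))
E
python3 -c "
from st import *
rep()"
```

```text
t 0.1 tcp [0.2538 0.6249 0.2304] rel jaw_back0 XYZ [-544.5, 535.2, 149.4] q [-1.293  0.478  0.022  1.556 -0.012  1.109 -0.083] F [0.7 0.2 0.7] w 0.9953534705259307
tool x,y in holder deg [np.float64(179.6), np.float64(89.6)] z [-0.001 -0.002 -1.   ]
```

Call:
{"method": "jog_arm", "body": {"rows": [{"fingers": 0, "x": -36, "y": -33, "z": 0, "ax": 0, "ay": 0, "az": 0}, {"fingers": 0, "x": -36, "y": -33, "z": 0, "ax": 0, "ay": 0, "az": 0}, {"fingers": 0, "x": -36, "y": -33, "z": 0, "ax": 0, "ay": 0, "az": 0}, {"fingers": 0, "x": -36, "y": -33, "z": 0, "ax": 0, "ay": 0, "az": 0}, {"fingers": 0, "x": -36, "y": -33, "z": 0, "ax": 0, "ay": 0, "az": 0}, {"fingers": 0, "x": -36, "y": -33, "z": 0, "ax": 0, "ay": 0, "az": 0}, {"fingers": 0, "x": -36, "y": -33, "z": 0, "ax": 0, "ay": 0, "az": 0}, {"fingers": 0, "x": -36, "y": -33, "z": 0, "ax": 0, "ay": 0, "az": 0}]}}

```text
t: 0.9
eef_pos: [0.4218, 0.2704, 0.2312]
tool_rot: [-0.0, 0.192, 0.981, -0.0]
contact_force: [0.8, 0.2, 0.7]
gripper_width: -0.001
grasp_force: 0.0
```

Call:
{"method": "jog_arm", "body": {"rows": [{"fingers": 0, "x": -36, "y": -33, "z": 0, "ax": 0, "ay": 0, "az": 0}, {"fingers": 0, "x": -36, "y": -33, "z": 0, "ax": 0, "ay": 0, "az": 0}, {"fingers": 0, "x": -36, "y": -33, "z": 0, "ax": 0, "ay": 0, "az": 0}, {"fingers": 0, "x": -36, "y": -33, "z": 0, "ax": 0, "ay": 0, "az": 0}, {"fingers": 0, "x": -36, "y": -33, "z": 0, "ax": 0, "ay": 0, "az": 0}, {"fingers": 0, "x": -36, "y": -33, "z": 0, "ax": 0, "ay": 0, "az": 0}, {"fingers": 0, "x": -36, "y": -26, "z": 20, "ax": 0, "ay": 0, "az": 0}, {"fingers": 0, "x": -8, "y": 0, "z": 40, "ax": 0, "ay": 0, "az": 0}]}}

```text
t: 1.7
eef_pos: [0.582, -0.0401, 0.1736]
tool_rot: [0.004, 0.196, 0.981, -0.001]
contact_force: [0.3, 0.7, -0.3]
gripper_width: -0.003
grasp_force: 0.0
```

```bash
python3 -c "
from st import *
rep()
C=cam('wrist'); save(C,'w1.png',s=1.42)"
```

```text
t 1.7 tcp [ 0.582  -0.0401  0.1736] rel jaw_back0 XYZ [6.4, 38.7, 92.6] q [-0.316  0.399  0.354  1.863 -0.169  0.901  1.293] F [ 0.3  0.7 -0.3] w -0.002601342888855014
tool x,y in holder deg [np.float64(179.12), np.float64(89.12)] z [ 0.008 -0.003 -1.   ]
```

View pics/w1.png

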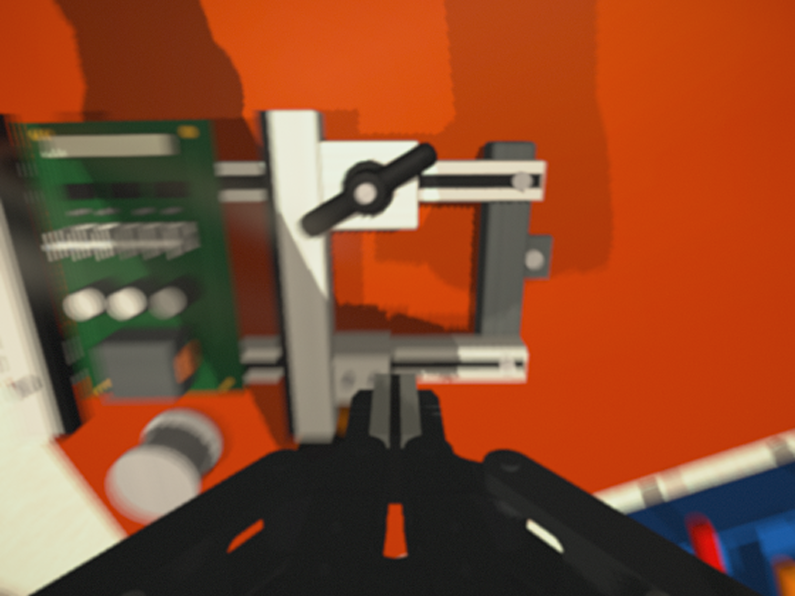

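The wrist view shows the shut fingertips over the open space behind the jaw, with the clamp block and knob well clear at (365,190). I'll lower the tool.

Call:
{"method": "jog_arm", "body": {"rows": [{"fingers": 0, "x": 2, "y": 0, "z": 40, "ax": 0, "ay": 0, "az": 0}, {"fingers": 0, "x": 0, "y": 0, "z": 40, "ax": 0, "ay": 0, "az": 0}, {"fingers": 0, "x": 0, "y": 0, "z": 15, "ax": 0, "ay": 0, "az": 0}, {"fingers": 0, "x": 0, "y": 0, "z": 0, "ax": 0, "ay": 0, "az": 0}, {"fingers": 0, "x": 0, "y": -5, "z": 0, "ax": 0, "ay": 0, "az": 0}, {"fingers": 0, "x": 0, "y": -5, "z": 0, "ax": 0, "ay": 0, "az": 0}, {"fingers": 0, "x": 0, "y": 0, "z": 0, "ax": 0, "ay": 0, "az": 0}, {"fingers": 0, "x": 0, "y": 0, "z": 0, "ax": 0, "ay": 0, "az": 0}]}}

```text
t: 2.55
eef_pos: [0.5731, -0.0417, 0.0775]
tool_rot: [0.001, 0.192, 0.981, 0.0]
contact_force: [-0.1, 0.7, 0.3]
gripper_width: -0.002
grasp_force: 0.0
```

```bash
python3 -c "
from st import *
rep()"
```

```text
t 2.55 tcp [ 0.5731 -0.0417  0.0775] rel jaw_back0 XYZ [-1.3, 33.9, -3.5] q [-0.268  0.52   0.303  1.941 -0.229  0.711  1.355] F [-0.1  0.7  0.3] w -0.0016945296055327391
tool x,y in holder deg [np.float64(179.56), np.float64(89.56)] z [ 0.002  0.    -1.   ]
```

Call:
{"method": "jog_arm", "body": {"rows": [{"fingers": 0, "x": 0, "y": -7, "z": 10, "ax": 0, "ay": 0, "az": 0}, {"fingers": 0, "x": 0, "y": -7, "z": 0, "ax": 0, "ay": 0, "az": 0}, {"fingers": 0, "x": 0, "y": -6, "z": 0, "ax": 0, "ay": 0, "az": 0}, {"fingers": 0, "x": 0, "y": -6, "z": 0, "ax": 0, "ay": 0, "az": 0}, {"fingers": 0, "x": 0, "y": -6, "z": 0, "ax": 0, "ay": 0, "az": 0}, {"fingers": 0, "x": 0, "y": -6, "z": 0, "ax": 0, "ay": 0, "az": 0}, {"fingers": 0, "x": 0, "y": -5, "z": 0, "ax": 0, "ay": 0, "az": 0}, {"fingers": 0, "x": 0, "y": -3, "z": 0, "ax": 0, "ay": 0, "az": 0}]}}

```text
t: 3.35
eef_pos: [0.5547, -0.0846, 0.0663]
tool_rot: [-0.0, 0.192, 0.981, -0.0]
contact_force: [-1.1, 3.3, -1.4]
gripper_width: 0.001
grasp_force: 1.3
```

```bash
python3 -c "
from st import *
rep()
C=cam('top'); save(C,'top1.png',(200,180,400,325),4)"
```

```text
t 3.35 tcp [ 0.5547 -0.0846  0.0663] rel jaw_back0 XYZ [-2.6, -12.8, -14.7] q [-0.19   0.521  0.297  1.976 -0.235  0.678  1.438] F [-1.1  3.3 -1.4] w 0.0011114582887491425
tool x,y in holder deg [np.float64(179.57), np.float64(89.57)] z [-0.001  0.    -1.   ]
```

View pics/top1.png

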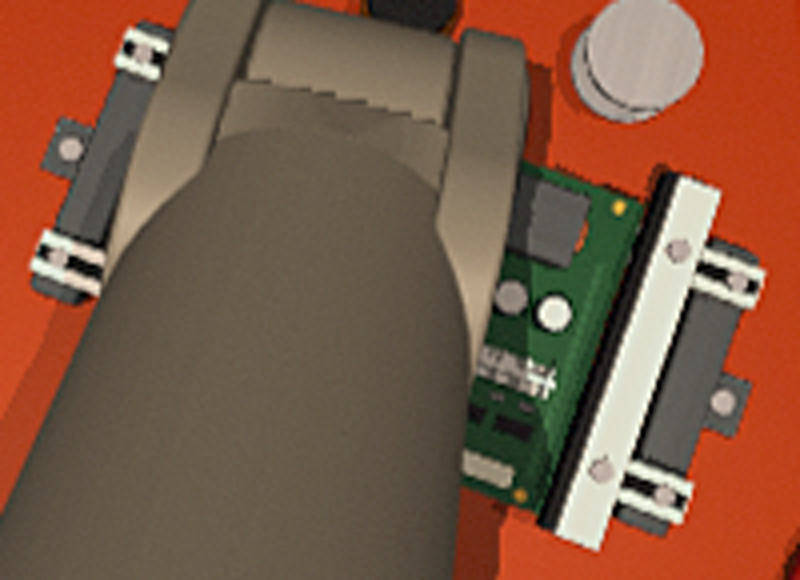

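The top view shows the arm over the jaw and the board not yet moved. The 3.5 N reading means the tool is pushing the jaw. Continuing slowly.

Call:
{"method": "jog_arm", "body": {"rows": [{"fingers": 0, "x": 0, "y": -3, "z": 0, "ax": 0, "ay": 0, "az": 0}, {"fingers": 0, "x": 0, "y": -3, "z": 0, "ax": 0, "ay": 0, "az": 0}, {"fingers": 0, "x": 0, "y": -2, "z": 0, "ax": 0, "ay": 0, "az": 0}, {"fingers": 0, "x": 0, "y": -2, "z": 0, "ax": 0, "ay": 0, "az": 0}, {"fingers": 0, "x": 0, "y": -1, "z": 0, "ax": 0, "ay": 0, "az": 0}, {"fingers": 0, "x": 0, "y": -1, "z": 0, "ax": 0, "ay": 0, "az": 0}, {"fingers": 0, "x": 0, "y": 0, "z": 0, "ax": 0, "ay": 0, "az": 0}, {"fingers": 0, "x": 0, "y": 0, "z": 0, "ax": 0, "ay": 0, "az": 0}]}}

```text
t: 4.2
eef_pos: [0.5508, -0.0947, 0.0663]
tool_rot: [0.0, 0.191, 0.981, 0.0]
contact_force: [0.0, 4.1, 0.3]
gripper_width: 0.003
grasp_force: 2.4
```

```bash
python3 -c "
from st import *
rep()"
```

```text
t 4.2 tcp [ 0.5508 -0.0947  0.0663] rel jaw_back0 XYZ [-2.5, -23.6, -14.7] q [-0.171  0.518  0.296  1.982 -0.235  0.674  1.458] F [0.  4.1 0.3] w 0.0034322934836150034
tool x,y in holder deg [np.float64(179.62), np.float64(89.62)] z [ 0.     0.001 -1.   ]
```

Still sliding freely, so I'll continue until the force rises.

Call:
{"method": "jog_arm", "body": {"rows": [{"fingers": 0, "x": 0, "y": -2, "z": 0, "ax": 0, "ay": 0, "az": 0}, {"fingers": 0, "x": 0, "y": -1, "z": 0, "ax": 0, "ay": 0, "az": 0}, {"fingers": 0, "x": 0, "y": -1, "z": 0, "ax": 0, "ay": 0, "az": 0}, {"fingers": 0, "x": 0, "y": -1, "z": 0, "ax": 0, "ay": 0, "az": 0}, {"fingers": 0, "x": 0, "y": -1, "z": 0, "ax": 0, "ay": 0, "az": 0}, {"fingers": 0, "x": 0, "y": 0, "z": 0, "ax": 0, "ay": 0, "az": 0}, {"fingers": 0, "x": 0, "y": 0, "z": 0, "ax": 0, "ay": 0, "az": 0}, {"fingers": 0, "x": 0, "y": 0, "z": 0, "ax": 0, "ay": 0, "az": 0}]}}

```text
t: 5.0
eef_pos: [0.5498, -0.097, 0.0664]
tool_rot: [0.0, 0.19, 0.982, 0.002]
contact_force: [2.9, 11.9, -0.4]
gripper_width: 0.001
grasp_force: 6.2
```

```bash
python3 -c "
from st import *
rep()"
```

```text
t 5.0 tcp [ 0.5498 -0.097   0.0664] rel jaw_back0 XYZ [-2.5, -26.1, -14.6] q [-0.163  0.516  0.293  1.984 -0.237  0.673  1.468] F [ 2.9 11.9 -0.4] w 0.0014496314775481348
tool x,y in holder deg [np.float64(179.77), np.float64(89.77)] z [ 0.002  0.004 -1.   ]
```

Call:
{"method": "jog_arm", "body": {"rows": [{"fingers": 0, "x": 0, "y": -2, "z": 0, "ax": 0, "ay": 0, "az": 0}, {"fingers": 0, "x": 0, "y": -2, "z": 0, "ax": 0, "ay": 0, "az": 0}, {"fingers": 0, "x": 0, "y": -1, "z": 0, "ax": 0, "ay": 0, "az": 0}, {"fingers": 0, "x": 0, "y": 0, "z": 0, "ax": 0, "ay": 0, "az": 0}, {"fingers": 0, "x": 0, "y": 0, "z": 0, "ax": 0, "ay": 0, "az": 0}, {"fingers": 0, "x": 0, "y": 0, "z": 0, "ax": 0, "ay": 0, "az": 0}, {"fingers": 0, "x": 0, "y": 0, "z": 0, "ax": 0, "ay": 0, "az": 0}, {"fingers": 0, "x": 0, "y": 0, "z": 0, "ax": 0, "ay": 0, "az": 0}]}}

```text
t: 5.8
eef_pos: [0.5497, -0.0973, 0.0665]
tool_rot: [0.001, 0.188, 0.982, 0.004]
contact_force: [6.2, 21.1, -2.9]
gripper_width: 0.002
grasp_force: 11.3
```

```bash
python3 -c "
from st import *
rep()"
```

```text
t 5.8 tcp [ 0.5497 -0.0973  0.0665] rel jaw_back0 XYZ [-2.5, -26.4, -14.5] q [-0.156  0.515  0.288  1.985 -0.24   0.671  1.477] F [ 6.2 21.1 -2.9] w 0.0019321986799443578
tool x,y in holder deg [np.float64(179.98), np.float64(89.98)] z [ 0.004  0.008 -1.   ]
```

The jaw stopped hard at the expected place, with 21 N. I'll back off, rise, turn the tool in line with the wing, and look.

Call:
{"method": "jog_arm", "body": {"rows": [{"fingers": 0, "x": 0, "y": 10, "z": 0, "ax": 0, "ay": 0, "az": 0}, {"fingers": 0, "x": 0, "y": 15, "z": 0, "ax": 0, "ay": 0, "az": 0}, {"fingers": 0, "x": 0, "y": 5, "z": -40, "ax": 0, "ay": 0, "az": 0}, {"fingers": 0, "x": 0, "y": 0, "z": -45, "ax": 0, "ay": 0, "az": 0}, {"fingers": 50, "x": 0, "y": 0, "z": -25, "ax": 0, "ay": 0, "az": 8.5}, {"fingers": 50, "x": 0, "y": 0, "z": 0, "ax": 0, "ay": 0, "az": 8.5}, {"fingers": 50, "x": 0, "y": 0, "z": 0, "ax": 0, "ay": 0, "az": 8.5}, {"fingers": 50, "x": 0, "y": 0, "z": 0, "ax": 0, "ay": 0, "az": 8.5}]}}

```text
t: 6.6
eef_pos: [0.5581, -0.0787, 0.1769]
tool_rot: [0.001, 0.474, 0.881, -0.0]
contact_force: [0.0, 0.3, -0.1]
gripper_width: 0.582
grasp_force: 0.0
```

Call:
{"method": "jog_arm", "body": {"rows": [{"fingers": 50, "x": 0, "y": 0, "z": 0, "ax": 0, "ay": 0, "az": 8.5}, {"fingers": 50, "x": 0, "y": 0, "z": 0, "ax": 0, "ay": 0, "az": 8.5}, {"fingers": 50, "x": 0, "y": 0, "z": 0, "ax": 0, "ay": 0, "az": 7.5}, {"fingers": 50, "x": 0, "y": 0, "z": 0, "ax": 0, "ay": 0, "az": 0}, {"fingers": 50, "x": 0, "y": 0, "z": 0, "ax": 0, "ay": 0, "az": 0}, {"fingers": 50, "x": 0, "y": 0, "z": 0, "ax": 0, "ay": 0, "az": 0}, {"fingers": 50, "x": 0, "y": 0, "z": 0, "ax": 0, "ay": 0, "az": 0}, {"fingers": 50, "x": 0, "y": 0, "z": 0, "ax": 0, "ay": 0, "az": 0}]}}

```text
t: 7.4
eef_pos: [0.5578, -0.0778, 0.1763]
tool_rot: [0.0, 0.647, 0.763, 0.0]
contact_force: [0.5, 0.6, 0.3]
gripper_width: 0.589
grasp_force: 0.0
```

```bash
python3 -c "
from st import *
rep()
k=jb+X*-.0545+Y*(.0245-.039)+[0,0,.028]
print('knob pred',k,'tool delta',1000*r.inv().apply(k-np.array(o['eef_pos'])))
C=cam('wrist'); save(C,'w2.png',s=1.42); print(proj(C,k)*1.42)
import pickle; pickle.dump((C,r),open('w2.pkl','wb'))
S=cam('side'); save(S,'s2.png',(150,150,350,300),4)
import pickle; pickle.dump(S,open('s2.pkl','wb'))"
```

```text
t 7.4 tcp [ 0.5578 -0.0778  0.1763] rel jaw_back0 XYZ [-2.2, -5.3, 95.3] q [-0.437  0.401  0.596  1.913 -0.281  0.911  0.46 ] F [0.5 0.6 0.3] w 0.5889514712803897
tool x,y in holder deg [np.float64(121.13), np.float64(31.13)] z [ 0.  0. -1.]
knob pred [ 0.50580095 -0.06702122  0.109     ] tool delta [ 19.12522392 -49.53228548  67.32094625]
[284.62292723 287.08228579]
```

View pics/w2.png

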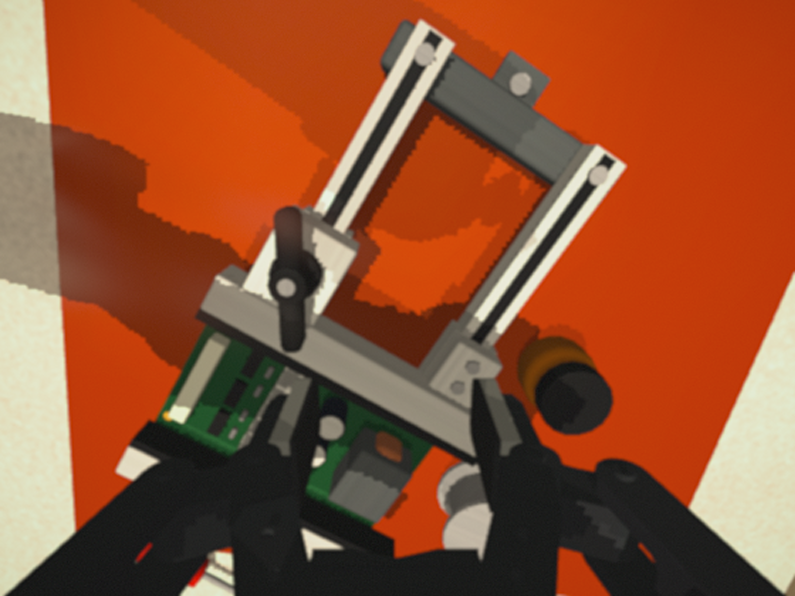

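View pics/s2.png

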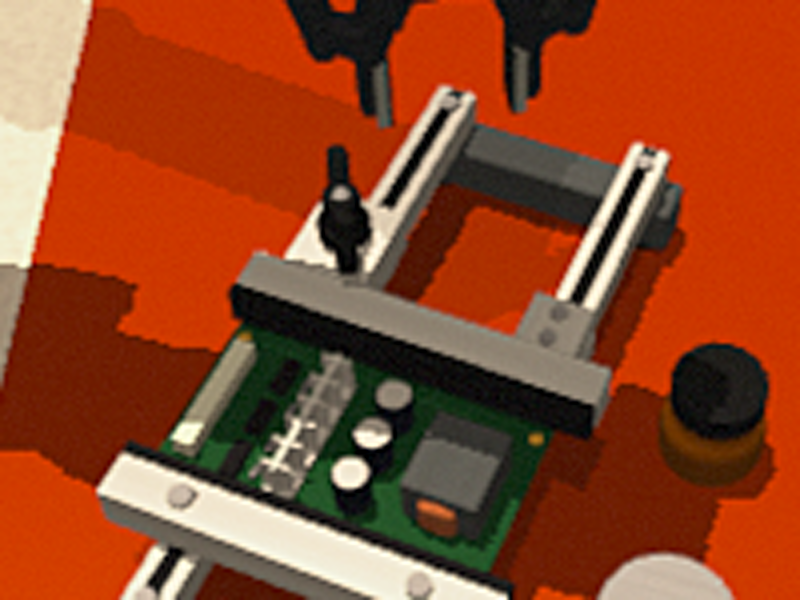

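The wrist view shows the knob at (286,288), against a prediction of (285,287), with the wing in line with tool x. The side view shows the board seated in both jaws. I'll move over the knob and down.

Call:
{"method": "jog_arm", "body": {"rows": [{"fingers": 50, "x": 9, "y": -25, "z": 0, "ax": 0, "ay": 0, "az": 0}, {"fingers": 50, "x": 10, "y": -25, "z": 0, "ax": 0, "ay": 0, "az": 0}, {"fingers": 50, "x": 0, "y": 0, "z": 0, "ax": 0, "ay": 0, "az": 0}, {"fingers": 50, "x": 0, "y": 0, "z": 20, "ax": 0, "ay": 0, "az": 0}, {"fingers": 50, "x": 0, "y": 0, "z": 20, "ax": 0, "ay": 0, "az": 0}, {"fingers": 50, "x": 0, "y": 0, "z": 0, "ax": 0, "ay": 0, "az": 0}, {"fingers": 50, "x": 0, "y": 0, "z": 0, "ax": 0, "ay": 0, "az": 0}, {"fingers": 50, "x": 0, "y": 0, "z": 0, "ax": 0, "ay": 0, "az": 0}]}}

```text
t: 8.3
eef_pos: [0.5062, -0.0673, 0.1372]
tool_rot: [0.001, 0.647, 0.763, 0.0]
contact_force: [-0.1, 0.4, 0.2]
gripper_width: 0.584
grasp_force: 0.0
```

```bash
python3 -c "
from st import *
rep()
k=jb+X*-.0545+Y*(.0245-.039)+[0,0,.028]
print('tool delta',1000*r.inv().apply(k-np.array(o['eef_pos'])))
C=cam('wrist'); save(C,'w3.png',s=1.42); print(proj(C,k)*1.42)"
```

```text
t 8.3 tcp [ 0.5062 -0.0673  0.1372] rel jaw_back0 XYZ [-54.0, -14.6, 56.2] q [-0.465  0.37   0.585  2.064 -0.287  0.784  0.458] F [-0.1  0.4  0.2] w 0.5837038455022895
tool x,y in holder deg [np.float64(121.08), np.float64(31.08)] z [ 0.001 -0.    -1.   ]
tool delta [ 0.34220044 -0.43256641 28.1782343 ]
[391.65728702 362.09051737]
```

View pics/w3.png

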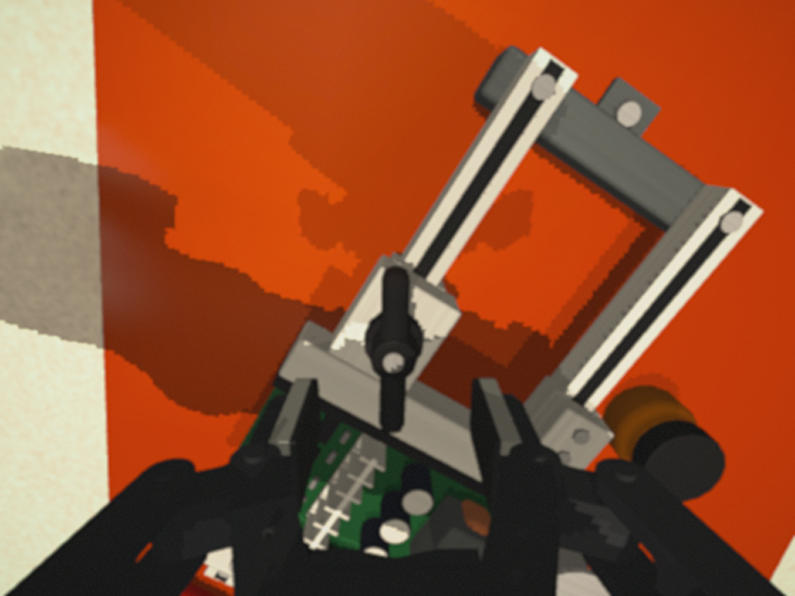

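The knob top is at (393,361), on the prediction, and centred between the open fingers. I'll descend and grip.

Call:
{"method": "jog_arm", "body": {"rows": [{"fingers": 50, "x": 0, "y": 0, "z": 21, "ax": 0, "ay": 0, "az": 0}, {"fingers": 50, "x": 0, "y": 0, "z": 20, "ax": 0, "ay": 0, "az": 0}, {"fingers": 35, "x": 0, "y": 0, "z": 0, "ax": 0, "ay": 0, "az": 0}, {"fingers": 20, "x": 0, "y": 0, "z": 0, "ax": 0, "ay": 0, "az": 0}, {"fingers": 14, "x": 0, "y": 0, "z": 0, "ax": 0, "ay": 0, "az": 0}, {"fingers": 9, "x": 0, "y": 0, "z": 0, "ax": 0, "ay": 0, "az": 0}, {"fingers": 5, "x": 0, "y": 0, "z": 0, "ax": 0, "ay": 0, "az": 0}, {"fingers": 0, "x": 0, "y": 0, "z": 0, "ax": 0, "ay": 0, "az": 0}], "force": 40}}

```text
t: 9.15
eef_pos: [0.5059, -0.0671, 0.0966]
tool_rot: [0.0, 0.647, 0.763, 0.001]
contact_force: [-1.6, 0.8, 5.5]
gripper_width: 0.114
grasp_force: 39.0
```

```bash
python3 -c "
from st import *
rep()
k=jb+X*-.0545+Y*(.0245-.039)+[0,0,.028]
print(o['grasp_force'],'tool delta',1000*r.inv().apply(k-np.array(o['eef_pos'])))"
```

```text
t 9.15 tcp [ 0.5059 -0.0671  0.0966] rel jaw_back0 XYZ [-54.4, -14.5, 15.6] q [-0.424  0.436  0.543  2.091 -0.347  0.699  0.51 ] F [-1.6  0.8  5.5] w 0.11430444166319935
tool x,y in holder deg [np.float64(121.08), np.float64(31.08)] z [ 0.001  0.001 -1.   ]
38.98710608482361 tool delta [  0.05669995  -0.05704178 -12.44530736]
```

Gripped at about 39 N. I'll preload slightly toward the board and turn clockwise.

Call:
{"method": "jog_arm", "body": {"rows": [{"fingers": 0, "x": -2, "y": -1, "z": 0, "ax": 0, "ay": 0, "az": 0}, {"fingers": 0, "x": 0, "y": 0, "z": 0, "ax": 0, "ay": 0, "az": 8}, {"fingers": 0, "x": 0, "y": 0, "z": 0, "ax": 0, "ay": 0, "az": 8}, {"fingers": 0, "x": 0, "y": 0, "z": 0, "ax": 0, "ay": 0, "az": 8}, {"fingers": 0, "x": 0, "y": 0, "z": 0, "ax": 0, "ay": 0, "az": 8}, {"fingers": 0, "x": 0, "y": 0, "z": 0, "ax": 0, "ay": 0, "az": 8}, {"fingers": 0, "x": 0, "y": 0, "z": 0, "ax": 0, "ay": 0, "az": 8}, {"fingers": 0, "x": 0, "y": 0, "z": 0, "ax": 0, "ay": 0, "az": 0}]}}

```text
t: 9.95
eef_pos: [0.5058, -0.0674, 0.0966]
tool_rot: [-0.001, 0.902, 0.433, 0.001]
contact_force: [-1.8, 4.7, 6.4]
gripper_width: 0.109
grasp_force: 40.0
```

```bash
python3 -c "
from st import *
rep(); print(o['torque'])"
```

```text
t 9.95 tcp [ 0.5058 -0.0674  0.0966] rel jaw_back0 XYZ [-54.3, -14.9, 15.6] q [-0.586  0.498  0.767  2.1   -0.52   0.737 -0.159] F [-1.8  4.7  6.4] w 0.10937111966649973
tool x,y in holder deg [np.float64(72.95), np.float64(-17.05)] z [ 0.002  0.002 -1.   ]
[ 0.96977754  0.25666738 -0.10071275]
```

Call:
{"method": "jog_arm", "body": {"rows": [{"fingers": 0, "x": 0, "y": 0, "z": 0, "ax": 0, "ay": 0, "az": 8}, {"fingers": 0, "x": 0, "y": 0, "z": 0, "ax": 0, "ay": 0, "az": 8}, {"fingers": 0, "x": 0, "y": 0, "z": 0, "ax": 0, "ay": 0, "az": 7}, {"fingers": 0, "x": 0, "y": 0, "z": 0, "ax": 0, "ay": 0, "az": 0}, {"fingers": 0, "x": 0, "y": 0, "z": 0, "ax": 0, "ay": 0, "az": 0}, {"fingers": 0, "x": 0, "y": 0, "z": 0, "ax": 0, "ay": 0, "az": 0}, {"fingers": 0, "x": 0, "y": 0, "z": 0, "ax": 0, "ay": 0, "az": 0}, {"fingers": 0, "x": 0, "y": 0, "z": 0, "ax": 0, "ay": 0, "az": 0}]}}

```text
t: 10.75
eef_pos: [0.5058, -0.0674, 0.0966]
tool_rot: [-0.001, 0.969, 0.246, 0.001]
contact_force: [-1.6, 3.8, 8.0]
gripper_width: 0.114
grasp_force: 40.1
```

```bash
python3 -c "
from st import *
rep(); print(o['torque'])"
```

```text
t 10.75 tcp [ 0.5058 -0.0674  0.0966] rel jaw_back0 XYZ [-54.3, -14.9, 15.6] q [-0.656  0.54   0.873  2.104 -0.61   0.767 -0.468] F [-1.6  3.8  8. ] w 0.11403539971667292
tool x,y in holder deg [np.float64(50.17), np.float64(-39.83)] z [ 0.002  0.003 -1.   ]
[1.01560677 0.30898816 0.00542174]
```

Tool angle puts the knob at about 1.48. Releasing and rising.

Call:
{"method": "jog_arm", "body": {"rows": [{"fingers": 20, "x": 0, "y": 0, "z": 0, "ax": 0, "ay": 0, "az": 0}, {"fingers": 40, "x": 0, "y": 0, "z": 0, "ax": 0, "ay": 0, "az": 0}, {"fingers": 40, "x": 0, "y": 0, "z": 0, "ax": 0, "ay": 0, "az": 0}, {"fingers": 40, "x": 0, "y": 0, "z": -15, "ax": 0, "ay": 0, "az": 0}, {"fingers": 40, "x": 0, "y": 0, "z": -35, "ax": 0, "ay": 0, "az": 0}, {"fingers": 40, "x": 0, "y": 0, "z": -40, "ax": 0, "ay": 0, "az": 0}, {"fingers": 40, "x": 0, "y": 0, "z": -30, "ax": 0, "ay": 0, "az": 0}, {"fingers": 40, "x": 0, "y": 0, "z": 0, "ax": 0, "ay": 0, "az": 0}]}}

```text
t: 11.55
eef_pos: [0.5071, -0.0702, 0.2196]
tool_rot: [0.001, 0.97, 0.245, 0.003]
contact_force: [0.1, 0.1, -0.0]
gripper_width: 0.473
grasp_force: 0.0
```

Call:
{"method": "jog_arm", "body": {"rows": [{"fingers": 40, "x": 25, "y": -30, "z": -10, "ax": 0, "ay": 0, "az": 0}, {"fingers": 40, "x": 25, "y": -30, "z": -10, "ax": 0, "ay": 0, "az": 0}, {"fingers": 40, "x": 25, "y": -30, "z": 0, "ax": 0, "ay": 0, "az": 0}, {"fingers": 40, "x": 30, "y": -20, "z": 0, "ax": 0, "ay": 0, "az": 0}, {"fingers": 40, "x": 30, "y": -15, "z": 0, "ax": 0, "ay": 0, "az": 0}, {"fingers": 40, "x": 30, "y": -15, "z": 0, "ax": 0, "ay": 0, "az": 0}, {"fingers": 40, "x": 0, "y": 0, "z": 0, "ax": 0, "ay": 0, "az": 0}, {"fingers": 40, "x": 0, "y": 0, "z": 0, "ax": 0, "ay": 0, "az": 0}]}}

```text
t: 12.35
eef_pos: [0.583, 0.1325, 0.2349]
tool_rot: [0.001, 0.969, 0.246, -0.001]
contact_force: [0.5, 0.3, 0.4]
gripper_width: 0.467
grasp_force: 0.0
```

```bash
python3 -c "
from st import *
import pickle
rep()
for n in('top','side'):
    C=cam(n); pickle.dump(C,open(n+'e.pkl','wb')); save(C,n+'e.png',(150,150,350,295) if n=='side' else (200,180,400,325),4)"
```

```text
t 12.35 tcp [0.583  0.1325 0.2349] rel jaw_back0 XYZ [-56.5, 199.4, 153.9] q [-1.05   0.52   1.019  1.787 -0.49   1.114 -0.941] F [0.5 0.3 0.4] w 0.46749692982404034
tool x,y in holder deg [np.float64(50.14), np.float64(-39.86)] z [-0.001 -0.002 -1.   ]
```

View pics/tope.png

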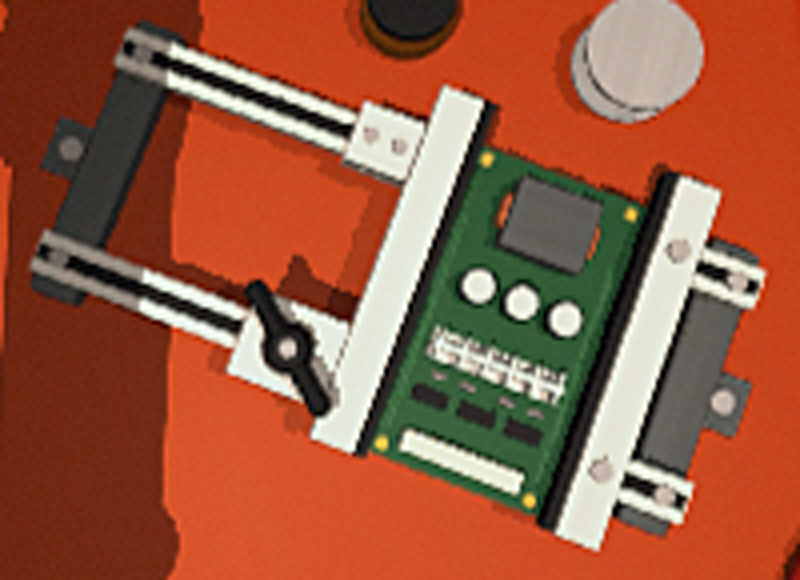

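View pics/sidee.png

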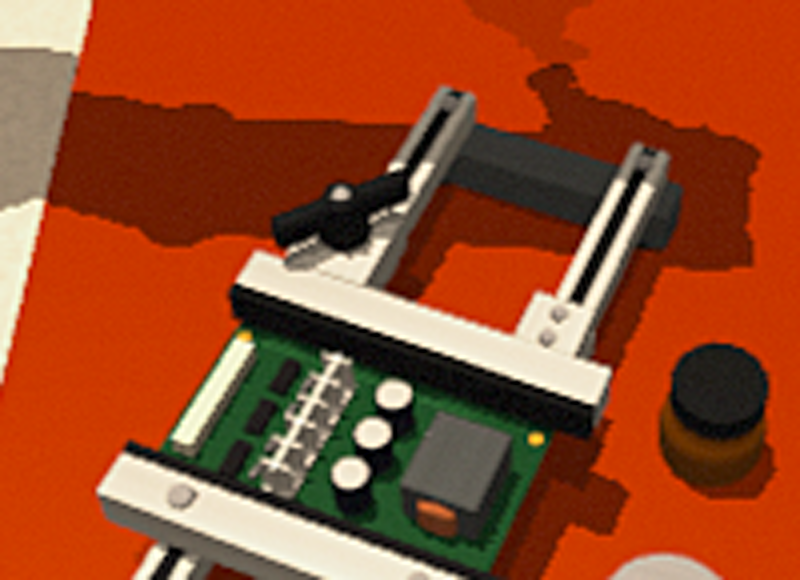

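The views show the jaw closed square on the board, with its back edge from (445,88) to (312,438), and the board flat. The wing now runs (255,287) to (322,408). I'll check the numbers.

```bash
python3 - <<'E'
from st import *
import pickle
C=pickle.load(open("tope.pkl","rb"))
g=lambda u,v,z: ray(C,200+u/4,180+v/4,z)
jb2=(g(445,88,.081)+g(312,438,.081))/2; fb=(g(720,190,.081)+g(600,550,.081))/2
print("carriage",(jb2-fb)@Y-.124)
e=g(255,287,.109)-g(322,408,.109); print("knob",np.radians(135-np.degrees(np.arctan2(e@Y,e@X))))
h=[g(*p,.0574) for p in((487,159),(381,442),(631,214),(530,500))]
for a,b in((0,1),(2,3)): e=h[a]-h[b]; print("board ang",np.degrees(np.arctan2(e@Y,e@X)))
c=sum(h)/4-fb; print("board ctr from fixed back XY",c@X,c@Y,"expect Y .072")
E
```

```text
carriage 0.017697550968751197
knob 1.4841118211526645
board ang -0.7497490204355632
board ang -0.5476793031679941
board ctr from fixed back XY -0.006427106999004206 0.07126041010736042 expect Y .072
```

All consistent: carriage about 0.020 within error, knob 1.48, board square to about 0.7°. Handing in.

```bash
python3 -c "
from station import bot
print(bot.hand_in())"
```

```text
the job is handed in; nothing more can be done
None
```

I pushed the jaw home on the board, tightened the knob to about 1.48 rad, and handed the job in after about 12 s of robot time. The last pictures show the board flat, square to about 0.7° and without visible play, but the hand-in gave no verdict.

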